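# Set the guarded level knob to its index and pull it out to lock

## Task

Reach through the round opening of the guard plate on the sloped tester box and turn the recessed knob until its pointer lines up with the raised index fin on the dial. Then pull the knob straight out to its stop to lock the setting, still lined up with the fin, and let go. Do not force the guard, do not shift the index fin, and leave the things round the box where they are.

Things in the scene. Friction and masses are not known exactly. Their poses are not given: they have to be found in the camera images.
- console: Grey sloped tester box, 149 x 176 mm, 128 mm high at the back, fixed. Origin: centre of its underside; x to its back, z up. Its panel slopes 25 degrees, rising to the back: the panel normal, which is the knob's axis, leans 25 degrees from vertical towards the front (-x). Panel centre, on that axis: (0, 0, 95 mm) in this frame. Fingers going in along the normal meet the knob squarely.
- guard: Dark steel guard plate, 150 x 166 x 4 mm, fixed on posts parallel to the panel. Origin: centre of its underside, 42 mm above the panel; outer face 46 mm above it (screw heads at the corners: 49). In its middle a round opening of 90 mm diameter, concentric with the knob; the 10 mm slots beside it are no way in. z: panel normal, outward.
- knob_grip (a point): Grip point of the black knob, on its axis, 21 mm above the panel when in. z outward along the normal, x along the grip bar to its pointed end (white line on top), y across it (squeeze this way). Bar 16 mm thick, 50 mm long (23 mm behind the axis, 27 to the point), flat sides 8.5 to 33 mm above the panel, so its top lies 13 mm under the guard's outer face; skirt below: 50 mm diameter, 8.5 mm high.
- knob_pointer (a point): The pointed end of the knob's grip bar, 27 mm from the axis, 21 mm above the panel when pushed in.
- knob_turn (a joint): Knob angle, rad: 0 when the pointer points straight up the slope (towards the box's back), growing clockwise as seen from outside along the axis; stops at -1.6 and 1.6. Stays where it is left; friction about 0.05 N m, whether in or out. Starts between -0.8 and -0.15.
- knob_pull (a joint): How far the knob is pulled out along the panel normal, m: 0 = pushed in (start), 0.012 = fully out at its stop. Stays where it is left; friction about 4 N. Pulling out does not block the turning by itself, so pull straight.
- setpoint_axis (a point): The dial's index: thin 60 mm disc under the knob with a raised black fin at its edge, 31 to 42 mm from the axis, 6 mm wide, 7 mm high above the panel, seen through the guard's opening outside the knob's skirt. Origin: panel centre; x from the axis to the fin, z outward. Stiff (0.8 N m), not to be moved. The thin grey dial lines every 10 degrees are only graduations.
- setpoint_fin (a point): Top of the fin, 36 mm from the axis, 7 mm above the panel.
- setpoint (a joint): Angle of the fin, rad, with the same zero and sense as knob_turn: the knob is lined up when knob_turn equals this. Between 0.15 and 0.7.
- tape_roll: Tan tape roll, 102 mm across, 48 mm high, loose, lying left of the box; bystander. Origin: centre of its underside.
- glue_bottle: White squeeze bottle of glue with a pointed red cap, 49 mm across, 139 mm high, loose, standing right of the box; bystander. Origin: centre of its underside.
- marker: White marker pen with a blue cap, 136 mm long, 17 mm thick, lying loose further right of the white glue bottle; bystander. Origin: centre of its underside.

How it is judged:
On the way, in this order (a step that is already met when the one before it is completed fails the run):
1. the knob, still pushed in, is turned until its pointer lines up with the index fin (y of knob_pointer in the frame of setpoint_axis between -0.0032 and 0.0032 m and x of knob_pointer in the frame of setpoint_axis above 0.02 m and value of joint knob_pull below 0.004 m), for 0.2 s.
2. the knob is pulled out to its stop, still lined up with the fin (y of knob_pointer in the frame of setpoint_axis between -0.0032 and 0.0032 m and x of knob_pointer in the frame of setpoint_axis above 0.02 m and value of joint knob_pull above 0.0095 m), for 0.2 s.
At the end, for the whole second after the job is handed in: The knob's pointer is lined up with the index fin to within about 7 degrees (0.12 rad), the knob is pulled out at least 9.5 mm of its 12 mm and rests there, released (all of step 2 and velocity of joint knob_turn between -0.05 and 0.05 rad/s); the robot touches nothing.
It fails at once if the index fin is shifted by more than 3 mm (distance of setpoint_fin from where it was at the start of the episode above 0.003 m).
It fails at once if the guard is forced: more than 20 N from the robot (contact force between any of the arm, the fingers and guard above 20 N).
It fails at once if the tape roll is moved by more than 20 mm (distance of tape_roll from where it was at the start of the episode above 0.02 m).
It fails at once if the white glue bottle is moved by more than 20 mm (distance of glue_bottle from where it was at the start of the episode above 0.02 m).
It fails at once if the marker pen is moved by more than 20 mm (distance of marker from where it was at the start of the episode above 0.02 m).
It also fails if it takes over 34 s, if anything falls off the work surface, if the arm or the gripper's body presses on something with over 40 N, if the wrist force passes 120 N, or if a joint passes its speed limit or range.

## Robot

A 6-joint arm with a two-finger parallel gripper is mounted at the origin on a cart in front of the work surface, level with it; the furniture and walls round the work are solid. World frame = base frame: x ahead of the robot, y to its left, z up, the work surface at z = 0. Lengths are in m, angles in rad, forces in N, time in s.
With the tool pointing down it reaches from about 0.275 to 0.875 m from the base axis. Payload 12.5 kg.
Tool frame: the origin (TCP) lies on the centre line of the jaws, within the pads' length; the fingertips stand r.finger_overhang ahead of it and the grasp point (between the pads) lies 3 mm ahead of it (r.finger_overhang is the distance from the TCP to the fingertips, in m); z points along the fingers, y is the line along which they close (so a half turn about z gives the same grasp; the last joint's range is limited). The gripper opens to 85 mm and grips with 20 to 120 N. Pads are 22 mm wide; open, the fingers measure 114 mm over their backs; the gripper's body (76 mm by 85 mm) begins 54 mm behind the grasp point. The pads swing forward as they close: fully open they stand 13 mm farther back than shut.
Start: joints at [1.198, 0.351, 1.652, -0, 1.139, -0.085], TCP at [0.156, 0.527, 0.253] pointing down, gripper open.
Joint ranges: [-2.75, 2.75], [-0.79, 2.1], [0.01, 2.65], [-1.57, 4.71], [0.07, 3.14], [-2.87, 2.87]. Speed limits (rad/s): [2.22, 2.22, 2.79, 3.14, 3.14, 3.14].

## Interface

Orientations are given as a unit quaternion [x, y, z, w].
In Python, from cell import r, optics gives the robot as it stands. The module is installed in compiled form; this text tells all that it offers. Calls block until the motion is done:
- r.move_to(position, orientation): joint-space move of the TCP to a pose.
- r.move_linear(position, rot=None, vel=0.15): straight line of the TCP; rot=None keeps the orientation; vel is the mean speed in m/s.
- r.set_joints(angles): joint-space move.
- r.set_gripper(opening, squeeze=None): opening from 0.0 (shut) to 1.0 (fully open); squeeze is the grip in N (None keeps the last); returns when the fingers have stopped.
- r.sleep(seconds).
- r.inverse_kinematics(position, orientation): joint angles nearest the present ones, or None.
- optics.get_image(name): name is "scene" or "side" or "wrist"; returns a dict with "pixels" (420x560x3 uint8, red, green, blue), "depth" (420x560 float32, m along the optical axis (not along the pixel's ray), 0 where there is no reading), "fx", "fy", "cx", "cy" (pixels), "camera_from_world" (4x4, takes a point from world to camera coordinates); the wrist camera has in their place "mount" (4x4, takes a point from camera to tool coordinates, whose origin is the TCP and whose axes are the flange's). Camera axes: x right, y down, z forward; pixel columns grow to the right and rows downward; lengths in m; the calibration is good to about 2 mm. The wrist camera is an equidistant fisheye: a pixel r from the principal point sees the ray r / f radians off the axis. A picture is of the moment at which its call begins: read the wrist's pose just before it.
A pose or a line that the arm cannot do raises r.PlanningError and nothing moves.
- r.hand_in(): hands the job in; it is judged then, once.
Readings, each from a call of its own:
- r.current_t(): time.
- r.current_q(): joint angles.
- r.current_qvel(): joint speeds.
- r.current_effort(): joint torques, N m.
- r.current_tool_pos(): TCP position.
- r.current_ee_rot(): TCP orientation.
- r.current_contact_force(): force on the tool from outside, world axes, zero at the start.
- r.current_torque(): the same for the moment, N m.
- r.current_opening(): opening from 0.0 (shut) to 1.0 (fully open).
- r.current_finger_force(): force on a finger pad.
Only numpy, scipy, OpenCV 4.12 (cv2) and the standard library are available. Lean on these libraries where they do the work, as an engineer would, in place of code of your own. Each camera call takes 0.05 s, during which the arm holds its last target. There are 200 camera calls.

## Working session

There is one attempt and no reset: what is moved stays moved. The work goes in short steps, each a Python script; the robot and the scene stay as the last script left them, time stands still between calls to the robot, and variables do not carry over. Pictures are saved under pics/ and viewed, at most 10 in all, crops included, and the job is handed in when it is done.

```bash
mkdir -p pics; python3 - <<'E'
from cell import r, optics
import numpy as np, cv2
for n in ["scene","side"]:
    d=optics.get_image(n); np.save(f"{n}.npy",d,allow_pickle=True)
    cv2.imwrite(f"pics/{n}0.png",d["pixels"][:,:,::-1])
    T=np.linalg.inv(d["camera_from_world"]);print(n,T.round(3),d["fx"],d["cx"],d["cy"])
print(r.finger_overhang,r.current_ee_rot(),r.current_t())
E
```

```text
scene [[ 0.729 -0.524  0.44  -0.021]
 [-0.684 -0.567  0.459 -0.574]
 [ 0.009 -0.635 -0.772  1.074]
 [ 0.     0.     0.     1.   ]] 508.4029652691634 286.4361088378316 225.8965106329691
side [[ 0.897 -0.274  0.346  0.129]
 [-0.442 -0.569  0.694 -0.802]
 [ 0.006 -0.776 -0.631  0.852]
 [ 0.     0.     0.     1.   ]] 464.84826982366326 269.57328101941584 205.95303844332844
0.022 [ 1.43394880e-01  9.89665430e-01 -4.80124409e-04 -1.18599255e-04] 0.1
```

View pics/scene0.png

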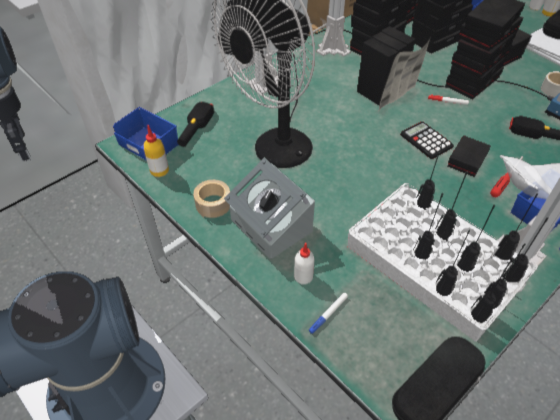

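View pics/side0.png

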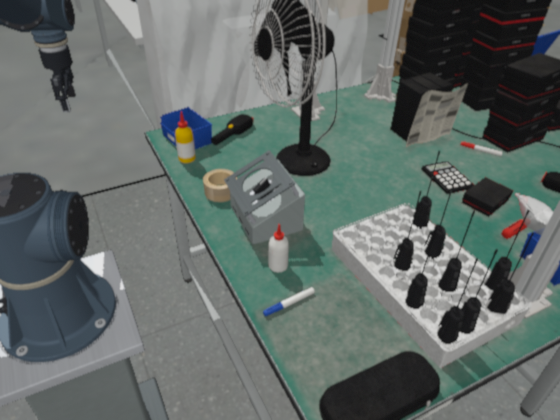

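The scene view shows the box around (270,205), with its dial opening near (265,198). The bottle is at (304,265), the tape at (212,198), the marker at (328,313) and the fan behind at (283,150). Next I'll fit the guard plane from depth and view an enlarged crop.

```bash
cat > h.py <<'E'
import numpy as np, cv2
def cloud(d):
    h,w=d["depth"].shape; v,u=np.mgrid[:h,:w]; z=d["depth"]
    P=np.stack([(u-d["cx"])/d["fx"]*z,(v-d["cy"])/d["fy"]*z,z],-1)
    T=np.linalg.inv(d["camera_from_world"]); return P@T[:3,:3].T+T[:3,3]
E
python3 - <<'E'
from h import *
crops=[]
for n,(x,y) in {"scene":(220,150),"side":(215,140)}.items():
    d=np.load(f"{n}.npy",allow_pickle=True).item(); W=cloud(d)
    def at(u,v): return W[v,u].round(3)
    roi=np.zeros(W.shape[:2],bool); roi[y:y+110,x:x+100]=1
    P=W[roi&(d["depth"]>0)]; P=P[(P[:,2]>.09)&(P[:,2]<.2)]
    rng=np.random.default_rng(0); best=None
    for _ in range(2000):
        a=P[rng.choice(len(P),3,False)]; m=np.cross(a[1]-a[0],a[2]-a[0]); m/=np.linalg.norm(m)+1e-12
        m*=np.sign(m[2]) or 1
        if abs(m[2]-np.cos(np.radians(25)))>.03: continue
        I=abs((P-a[0])@m)<.003
        if best is None or I.sum()>best.sum(): best=I
    Q=P[best]; c=Q.mean(0); m=np.linalg.svd(Q-c,full_matrices=False)[2][2]; m*=np.sign(m[2])
    print(n,len(P),best.sum(),"n",m.round(3),"tilt",np.degrees(np.arccos(m[2])),"yaw",np.degrees(np.arctan2(-m[1],-m[0])))
    yaw=np.arctan2(-m[1],-m[0]); s,c_=np.sin(np.radians(25)),np.cos(np.radians(25))
    X=np.array([np.cos(yaw)*c_,np.sin(yaw)*c_,s]);Y=np.array([-np.sin(yaw),np.cos(yaw),0])
    L=np.c_[(Q-c)@X,(Q-c)@Y].astype(np.float32)
    rc=cv2.minAreaRect(L); print("rect",rc, "centre(min/max)", [np.percentile(L[:,i],[.5,99.5]).round(3) for i in (0,1)])
    lo=np.percentile(L,.5,0);hi=np.percentile(L,99.5,0);mid=(lo+hi)/2
    print("guard outer centre",c+X*mid[0]+Y*mid[1],"by rect",c+X*rc[0][0]+Y*rc[0][1])
    im=d["pixels"][y:y+110,x:x+100,::-1]; crops.append(cv2.resize(im,None,fx=4,fy=4,interpolation=cv2.INTER_CUBIC))
cv2.imwrite("pics/crop.png",np.hstack(crops))
E
```

```text
scene 3700 1933 n [-0.419  0.023  0.908] tilt 24.812300371904612 yaw -3.151798702205837
rect ((0.0006464347243309021, -0.04650704562664032), (0.269208699464798, 0.14951640367507935), 89.68656158447266) centre(min/max) [array([-0.074,  0.075]), array([-0.114,  0.087])]
guard outer centre [0.53676902 0.07763365 0.13580995] by rect [0.53485145 0.04428855 0.13577204]
side 3091 1632 n [-0.422  0.024  0.906] tilt 25.022051893624813 yaw -3.286614258868235
rect ((-0.0003674253821372986, -0.04341250658035278), (0.1501600742340088, 0.27178627252578735), 0.016372591257095337) centre(min/max) [array([-0.075,  0.074]), array([-0.161,  0.091])]
guard outer centre [0.53683343 0.05329918 0.13634931] by rect [0.53641827 0.04497759 0.13637851]
```

View pics/crop.png

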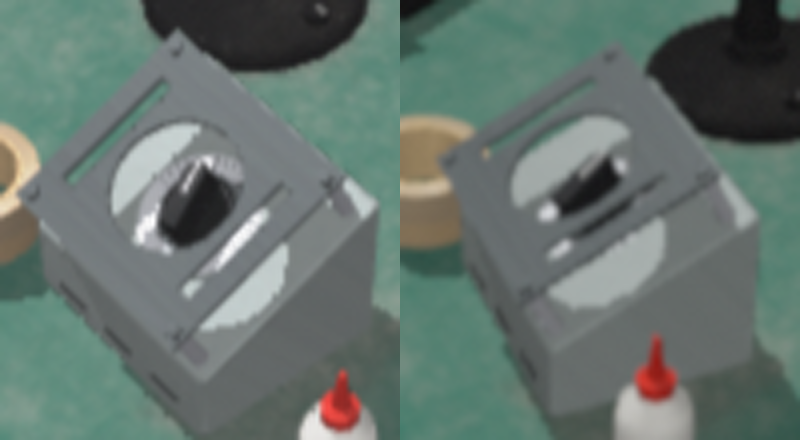

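The guard plane fits well: tilt 25°, yaw about -3°, outer face centre about (0.536, 0.095, 0.136). The knob points slightly counter-clockwise of upslope. Next I'll move the wrist camera over it along the normal.

```bash
cat >> h.py <<'E'
from scipy.spatial.transform import Rotation as R
def frame(yaw):
    s,c=np.sin(np.radians(25)),np.cos(np.radians(25)); a,b=np.cos(yaw),np.sin(yaw)
    X=np.array([a*c,b*c,s]);Y=np.array([-b,a,0]);return np.c_[X,Y,np.cross(X,Y)]  # x upslope,y left,z outward
def toolrot(F,th,flip=1):  # tool x along -/+ bar at knob angle th
    x=F@[np.cos(th),-np.sin(th),0]*(-1 if flip else 1); z=-F[:,2]; return R.from_matrix(np.c_[x,np.cross(z,x),z])
E
python3 - <<'E'
from h import *; from cell import r,optics
F=frame(np.radians(-3.2)); C=np.array([.536,.095,.136])
for f in (1,0):
  for th in (-.8,-.3,.2,.7):
    q=r.inverse_kinematics(C+F[:,2]*.01,toolrot(F,th,f).as_quat()); print(f,th,None if q is None else np.round(q,2))
rot=toolrot(F,0,1).as_quat(); p=C+F[:,2]*.17
print(r.inverse_kinematics(p,rot))
r.move_to(p,rot)
p,qr=r.current_tool_pos(),r.current_ee_rot(); d=optics.get_image("wrist"); d["p"]=p;d["q"]=qr
np.save("w1.npy",d,allow_pickle=True); cv2.imwrite("pics/w1.png",d["pixels"][:,:,::-1])
print(p,d["mount"],d["fx"],d["cx"],d["cy"],r.current_t())
E
```

```text
1 -0.8 [ 0.13  0.36  2.04 -0.24  0.32 -1.98]
1 -0.3 [ 0.13  0.36  2.04 -0.24  0.32 -1.48]
1 0.2 [ 0.13  0.36  2.04 -0.24  0.32 -0.98]
1 0.7 [ 0.13  0.36  2.04 -0.24  0.32 -0.48]
0 -0.8 [ 0.13  0.36  2.04 -0.24  0.32  1.17]
0 -0.3 [ 0.13  0.36  2.04 -0.24  0.32  1.67]
0 0.2 [ 0.13  0.36  2.04 -0.24  0.32  2.17]
0 0.7 [ 0.13  0.36  2.04 -0.24  0.32  2.67]
[ 0.15803622  0.00538395  2.0386909  -0.14404499  0.67502184 -1.26366449]
[0.46427818 0.09951461 0.2900518 ] [[ 5.91089001e-04 -9.49977958e-01 -3.12316395e-01  7.98955325e-02]
 [ 9.99999811e-01  5.09365080e-04  3.43252207e-04  1.30807803e-03]
 [-1.66998966e-04 -3.12316539e-01  9.49978080e-01 -1.19145120e-01]
 [ 0.00000000e+00  0.00000000e+00  0.00000000e+00  1.00000000e+00]] 325.19226210127806 276.61646648629784 212.5645855019985 2.0667
```

View pics/w1.png

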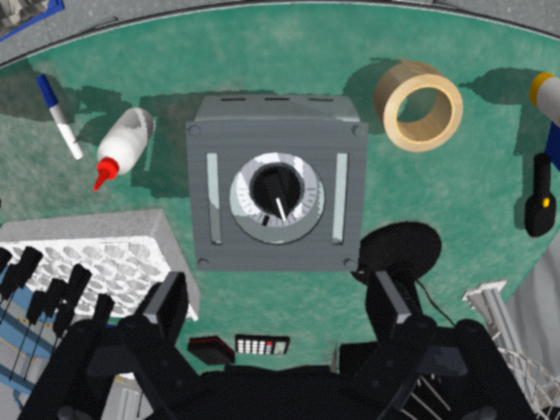

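The wrist view shows the guard square on, with corners at about (188,122), (367,122), (360,270) and (195,270). The white pointer line runs (278,200)→(284,220), and the black fin is near (266,219). Next I'll rectify onto the known plane heights to measure.

```bash
cat >> h.py <<'E'
def project(d,W):  # world points -> fisheye pixels
    T=R.from_quat(d["q"]).as_matrix(); M=d["mount"]
    t=(W-d["p"])@T; c=(t-M[:3,3])@M[:3,:3]
    rr=np.hypot(c[...,0],c[...,1]); k=np.arctan2(rr,c[...,2])/np.maximum(rr,1e-9)
    return c[...,0]*k*d["fx"]+d["cx"],c[...,1]*k*d["fy"]+d["cy"]
def rect(d,F,O,h,half,mm):  # plane h above panel centre O; image up = upslope, left = left; mm per px
    n=int(2*half/mm); g=(np.arange(n)-n/2+.5)*mm/1000
    Y,X=-g[None,:],-g[:,None]; W=O+F[:,2]*h+X[...,None]*F[:,0]+Y[...,None]*F[:,1]
    u,v=project(d,W); return cv2.remap(d["pixels"][:,:,::-1],u.astype(np.float32),v.astype(np.float32),cv2.INTER_CUBIC)
E
python3 - <<'E'
from h import *
d=np.load("w1.npy",allow_pickle=True).item()
F=frame(np.radians(-3.2)); O=np.array([.536,.095,.136])-F[:,2]*.046
a=rect(d,F,O,.046,100,.5); cv2.imwrite("pics/g.png",a)
b=np.hstack([cv2.resize(rect(d,F,O,h,48,.25),(400,400)) for h in (.007,.033)])
for i in range(2): cv2.drawMarker(b,(200+400*i,200),(0,0,255),0,12)
cv2.drawMarker(a,(200,200),(0,0,255),0,12); cv2.rectangle(a,(200-166,200-150),(200+166,200+150),(0,255,255),1); cv2.circle(a,(200,200),90,(0,255,255),1)
cv2.imwrite("pics/rect.png",np.hstack([a[:,:]])); cv2.imwrite("pics/rect2.png",b)
E
```

```text
(no output)
```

View pics/rect.png

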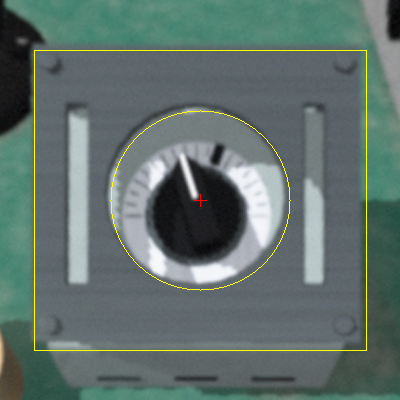

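View pics/rect2.png

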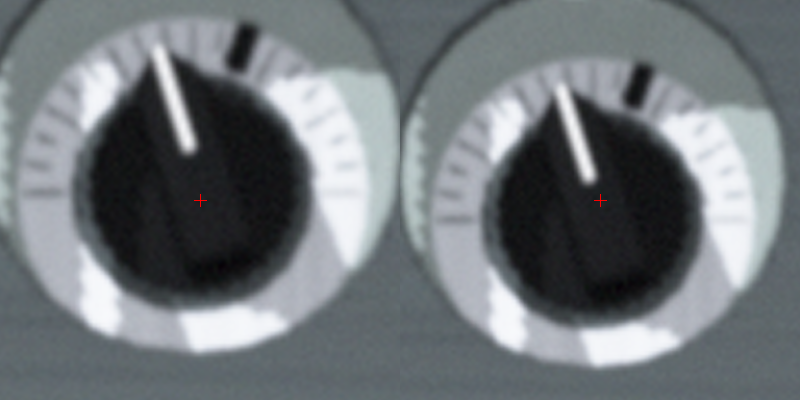

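The guard rectangle matches in size. The true centre is about 2 mm upslope and 1–2 mm left of my guess. The pointer line gives an angle of about -0.28 and the fin about +0.3. Next I'll refine these numerically.

```bash
cat > meas.py <<'E'
from h import *
def measure(d,F,O,lift=0,out=None):
    mm=.2; N=480; toXY=lambda p:((N/2-.5-p[1])*mm,(N/2-.5-p[0])*mm) # X upslope,Y left, mm
    res={}
    g=lambda h:cv2.cvtColor(rect(d,F,O,h,48,mm),cv2.COLOR_BGR2GRAY)
    a=g(.0015); m=cv2.morphologyEx((a<95).astype(np.uint8),cv2.MORPH_OPEN,np.ones((3,3)))
    # largest dark blob near the middle
    n,l,s,c=cv2.connectedComponentsWithStats(m); yy,xx=np.mgrid[:N,:N]
    ok=[i for i in range(1,n) if s[i,4]>200 and np.hypot(*(c[i]-N/2))<60]
    i=max(ok,key=lambda i:s[i,4]); ct=max(cv2.findContours((l==i).astype(np.uint8),0,1)[0],key=len)
    e=cv2.fitEllipse(ct); res["disc"]=(toXY(e[0]),np.array(e[1])*mm)
    a=g(.007); m=(a<70).astype(np.uint8); n,l,s,c=cv2.connectedComponentsWithStats(m)
    for i in range(1,n):
        X,Y=toXY(c[i]); 
        if 28<np.hypot(X,Y)<44 and 30<s[i,4]*mm*mm<140:
            pc=(l==i).astype(np.uint8); rc=cv2.minAreaRect(np.argwhere(pc)[:,::-1].astype(np.float32))
            res.setdefault("fin",[]).append((X,Y,s[i,4]*mm*mm,np.array(rc[1])*mm,rc[2]))
    a=g(.033+lift); m=(a>150).astype(np.uint8); n,l,s,c=cv2.connectedComponentsWithStats(m)
    for i in range(1,n):
        A=s[i,4]*mm*mm; X,Y=toXY(c[i])
        if 20<A<90 and np.hypot(X,Y)<30:
            P=np.argwhere(l==i)[:,::-1].astype(np.float32); vx,vy,x0,y0=cv2.fitLine(P,cv2.DIST_L2,0,.01,.01).ravel()
            if vy>0: vx,vy=-vx,-vy
            rc=cv2.minAreaRect(P); res.setdefault("line",[]).append((X,Y,A,np.array(rc[1])*mm,"theta",np.arctan2(vx,-vy)))
    return res
E
python3 - <<'E'
from meas import *
d=np.load("w1.npy",allow_pickle=True).item()
F=frame(np.radians(-3.2)); O=np.array([.536,.095,.136])-F[:,2]*.046
for k,v in measure(d,F,O).items(): print(k,v)
# opening edge: radial gradient on outer plane, lower half edges
a=cv2.cvtColor(rect(d,F,O,.046,100,.25),cv2.COLOR_BGR2GRAY).astype(float)
a=cv2.GaussianBlur(a,(0,0),2)
# plate edges: gradient maxima along rows/cols in guard plane
def edge(prof,lo,hi): g=abs(np.diff(prof)); return lo+np.argmax(g[lo:hi])+.5
N=800
for nm,pr in (("L",[a[y] for y in (250,350,450,550)]),("T",[a[:,x] for x in (200,300,500,600)])):
    print(nm,[( (N/2-.5-edge(p,40,130))*.25, (N/2-.5-edge(p,660,760))*.25) for p in pr])
E
```

```text
disc ((2.9783660888671877, 1.525677490234375), array([55.5696228 , 56.91266479]))
fin [(np.float64(36.61970802919708), np.float64(-10.142822384428223), np.float64(49.32000000000001), array([ 4.69525566, 11.58342514]), 19.653823852539062)]
L [(np.float64(89.75), np.float64(-80.75)), (np.float64(67.75), np.float64(-80.25)), (np.float64(68.0), np.float64(-80.25)), (np.float64(68.0), np.float64(-80.5))]
T [(np.float64(77.75), np.float64(-88.0)), (np.float64(77.75), np.float64(-74.75)), (np.float64(77.25), np.float64(-71.25)), (np.float64(83.5), np.float64(-71.75))]
```

Measurements: knob centre is my guess plus (2.9, 1.7) mm. Fin angle is about 0.337, checked by the fin's own tilt (0.343) and its radius (35.6 mm). Knob angle is about -0.285. I'll narrow the gripper so it fits the 90 mm opening and go in along the normal.

```bash
cat >> h.py <<'E'
F0=frame(np.radians(-3.2)); O0=np.array([.536,.095,.136])-F0[:,2]*.046+F0[:,0]*.0029+F0[:,1]*.0017
def pose(h,th,dx=0,dy=0): return O0+F0@np.array([dx,dy,h]),toolrot(F0,th).as_quat()
E
python3 - <<'E'
from h import *; from cell import r,optics
r.set_gripper(.4,30); th=-.285
r.move_to(*pose(.11,th))
f=lambda:(F0.T@r.current_contact_force()).round(1)
print(f(),r.current_opening(),r.current_t())
p,qr=r.current_tool_pos(),r.current_ee_rot(); d=optics.get_image("wrist"); d["p"]=p;d["q"]=qr
np.save("w2.npy",d,allow_pickle=True); cv2.imwrite("pics/w2.png",d["pixels"][:,:,::-1])
E
```

```text
[ 0.3 -0.5  0.2] 0.4004757273071843 3.1167
```

View pics/w2.png

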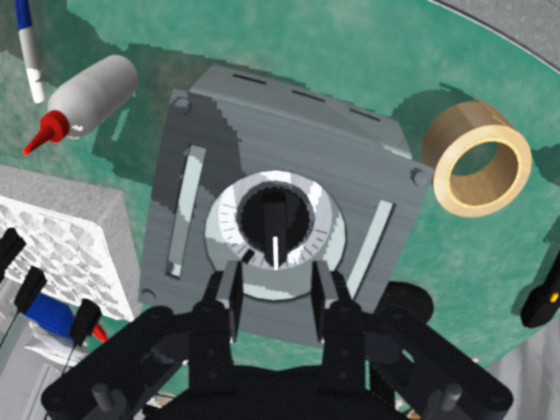

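The jaws sit at columns 237 and 322, centred on the bar. The white line is vertical at column 276, from row 237 to 268, so the angle is right. Now I'll go in, checking force as I descend.

```bash
python3 - <<'E'
from h import *; from cell import r,optics
th=-.285; f=lambda:(F0.T@r.current_contact_force()).round(1)
for h in (.06,.05,.045,.041,.038):
    p,q=pose(h,th); r.move_linear(p,q,vel=.06 if h>.055 else .03); print(h,f())
    if abs(f()).max()>5: break
else:
    r.set_gripper(0.0,30); print("grip",r.current_opening()*85,r.current_finger_force(),f(),r.current_torque())
print(r.current_t())
E
```

```text
0.06 [-0.2  0.3 -0.5]
0.05 [-0.2  0.4  0.6]
0.045 [ 0.3 -0.5  0.1]
0.041 [ 0.3 -0.7 -0.5]
0.038 [0.4 0.2 0. ]
grip 15.14392948908294 31.44313931465149 [ 1.1 -9.1  5.4] [-1.46264912  0.18676993 -0.62662264]
5.775
```

The bar is gripped at about 15 mm with low force. Now turn it in small steps.

```bash
python3 - <<'E'
from h import *; from cell import r,optics
f=lambda:(F0.T@r.current_contact_force()).round(1)
for th in np.linspace(-.285,.337,5)[1:]:
    r.move_to(*pose(.038,th)); print(round(th,3),f(),(F0.T@r.current_torque()).round(2))
r.sleep(.4); print(r.current_opening()*85,r.current_t())
p,qr=r.current_tool_pos(),r.current_ee_rot(); d=optics.get_image("wrist"); d["p"]=p;d["q"]=qr
np.save("w3.npy",d,allow_pickle=True)
F=F0
b=np.hstack([cv2.resize(rect(d,F0,O0,h,48,.25),(400,400)) for h in (.007,.033)])
for i in range(2): cv2.drawMarker(b,(200+400*i,200),(0,0,255),0,12)
cv2.imwrite("pics/r3.png",b)
E
```

```text
-0.129 [ 1.1 -8.7  4.9] [-1.45  0.12 -0.08]
0.026 [ 0.5 -7.9  4.7] [-1.38  0.02 -0.06]
0.182 [ 0.7 -7.8  3.9] [-1.25  0.03 -0.12]
0.337 [ 0.  -7.8  4.2] [-1.15  0.   -0.05]
15.07480247429304 7.275
```

View pics/r3.png

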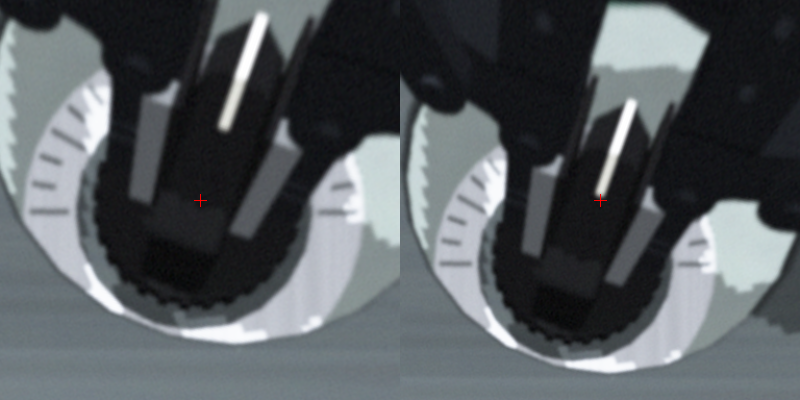

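The jaws hold the bar and the white line, (599,193)→(631,102), measures 0.338 rad. I'll cross-check the fin angle from the second wrist view, then pull only if it agrees.

```bash
python3 - <<'E'
from meas import *; from cell import r,optics
d=np.load("w2.npy",allow_pickle=True).item(); m=measure(d,F0,O0)
print(m)
ang=[(np.arctan2(-x[1],x[0]),np.hypot(x[0],x[1])) for x in m.get("fin",[])]; print(ang)
f=lambda:(F0.T@r.current_contact_force()).round(1)
if any(abs(a-.337)<.05 for a,_ in ang):
    for h in (.042,.046,.049,.0505,.0515):
        p,q=pose(h,.337); r.move_linear(p,q,vel=.02); print(h,f(),r.current_opening()*85)
        if f()[2]<-25: break
    r.sleep(.4); print(f(),((r.current_tool_pos()-O0)@F0).round(4),r.current_t())
E
```

```text
{'disc': ((1.5355804443359375, 0.0029205322265625), array([54.37932129, 61.82937012])), 'fin': [(np.float64(37.40625), np.float64(-13.988291139240506), np.float64(101.12), array([ 7.19762726, 21.92221222]), 15.140982627868652)]}
[(np.float64(0.3578550571976692), np.float64(39.93619696539287))]
0.042 [ 1.7 -8.   2.4] 14.809176708651426
0.046 [ 1.8 -6.6  3.6] 14.911084277798745
0.049 [ 0.6 -7.   2.1] 14.929594760696808
0.0505 [ 2.9 -7.5 -3.6] 15.331073211129642
0.0515 [  4.3  -6.6 -19. ] 14.782708198120343
[  5.3  -6.5 -19.6] [ 0.0001 -0.0007  0.0508] 9.225
```

The force rose to about 19 N at 12 mm of travel, so the knob is at its stop. Relax slightly, release, retreat along the normal and check.

```bash
python3 - <<'E'
from meas import *; from cell import r,optics
f=lambda:(F0.T@r.current_contact_force()).round(1)
p,q=pose(.0508,.337); r.move_linear(p,q,vel=.02); print(f())
r.set_gripper(.4); print(f(),r.current_opening()*85)
for h,v in ((.075,.05),(.11,.08)): p,q=pose(h,.337); r.move_linear(p,q,vel=v)
r.move_to(*pose(.216,0)); r.sleep(.2)
p,qr=r.current_tool_pos(),r.current_ee_rot(); d=optics.get_image("wrist"); d["p"]=p;d["q"]=qr
np.save("w4.npy",d,allow_pickle=True)
print(measure(d,F0,O0,.012),f(),r.current_t())
d1=np.load("w1.npy",allow_pickle=True).item()
b=np.hstack([cv2.resize(rect(x,F0,O0,h,48,.25),(400,400)) for x,h in ((d,.007),(d,.045))])
for i in range(2): cv2.drawMarker(b,(200+400*i,200),(0,0,255),0,12)
cv2.imwrite("pics/r4.png",b)
E
```

```text
[ 3.4 -7.2 -7.4]
[ 1.1 -0.1 -0. ] 33.803352753297375
{'disc': ((2.8738983154296878, -1.0999176025390625), array([54.74967041, 63.63318481]))} [-0.2 -0.3  0.2] 11.7667
```

View pics/r4.png

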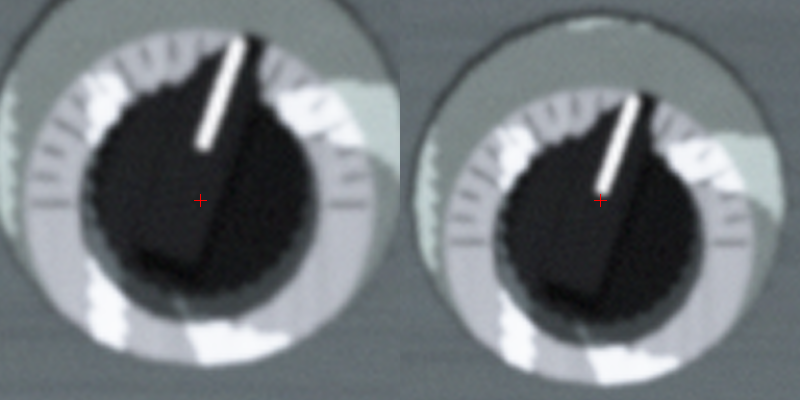

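At the pulled-out height the white line runs (602,192)→(636,98), which is 0.347 rad. It passes through the axis mark, which confirms the knob is out, and it lies over the fin (0.337). The robot is clear of everything.

```bash
python3 -c "
from cell import r
print(r.hand_in(), r.current_t())"
```

```text
the job is handed in; nothing more can be done
the job is handed in; nothing more can be done
```

I turned the knob into line with the index fin (about 0.347 rad against 0.337 for the fin), pulled it out to its stop, let go with the arm clear, and handed the job in at about 12 s of the 34 s allowed; the hand-in returned no verdict.

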